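# Cure a resin drop fill on a rocking ukulele body

### The arm

A 6-joint arm with a two-finger parallel gripper is mounted at the origin on the work surface. World frame = base frame: x ahead of the robot, y to its left, z up, the work surface at z = 0. Lengths are in m, angles in rad, forces in N, time in s.
With the tool pointing down it reaches from about 0.15 to 0.775 m from the base axis. Payload 6.1 kg.
Tool frame: the origin (TCP) lies at the centre of the arm's flange, where the gripper is bolted on; the fingertips stand 173 mm ahead of it and the grasp point (between the pads) lies 155 mm ahead of it; z points along the fingers, y is the line along which they close (so a half turn about z gives the same grasp; the last joint's range is limited). The gripper opens to 85 mm and grips with 20 to 120 N. Pads are 22 mm wide; open, the fingers measure 114 mm over their backs; the gripper's body (76 mm by 85 mm) begins 54 mm behind the grasp point. The pads swing forward as they close: fully open they stand 13 mm farther back than shut.
Start: joints at [-1.275, 0.126, -0.04, 1.405, 0, 1.571], TCP at [0.153, -0.502, 0.405] pointing down, gripper open.
Joint ranges: [-2.72, 2.72], [-0.95, 1.95], [-1.27, 1.35], [-1.78, 2.02], [-1.46, 1.47], [-3.14, 3.14]. Speed limits (rad/s): [2.39, 2.39, 3.01, 3.14, 3.14, 3.14].

### API

Orientations are given as a unit quaternion [w, x, y, z].
In Python, from rig import manip gives the robot as it stands. The module is installed in compiled form; this text tells all that it offers.
- The arm moves only by the tool play_rows, never from a script. Its arguments are lists of equal length, an entry for each row: "delta_pos": the shift along the tool's x, y, z in units of 25 mm (1.0 is 25 mm), a list of three; "angular": the turn, a rotation vector about the tool's x, y, z in units of 6 degrees (1.0 is 6 degrees), a list of three; "hand": the opening, from 0 (shut) to 1 (fully open). A call has 1 to 12 rows; each row is the pose to reach, as a shift and turn from the pose commanded when the call began, along the tool's axes at that moment; what a row does not reach only later rows make up. A row lasts 1/10 s, in which the tool goes at most 50 mm and 8.59 degrees, less where a joint would pass 70% of its speed; a pose out of reach is approached as far as the arm can. A call with a gripper value outside its range is refused whole. The fingers move at their own pace and stop on an object; the grip force is fixed at half the most. Time passes only in rows, so rows that repeat a pose let the fingers close. It gives the time, the measured TCP pose, the force, the opening and the grip force at its end, in the units of the state.
- manip.sense(): the state, without advancing time (a new reading comes with each control period).
- manip.snapshot(name): name is "scene" or "top"; returns a dict with "pixels" (420x560x3 uint8, red, green, blue), "intrinsics" (3x3 intrinsics, pixels), "T" (4x4, takes a point from camera to world coordinates). Camera axes: x right, y down, z forward; pixel columns grow to the right and rows downward; lengths in m; the calibration is good to about 2 mm. A picture is of the moment at which its call begins. There is no depth.
- manip.sign_off(): hands the job in; it is judged then, once.
The state is a dict: "t": time; "qpos": joint angles; "joint_vel": joint speeds; "joint_torque": joint torques, N m; "ee_pos": TCP position; "tcp_rot": TCP orientation; "ft_force": force on the tool from outside, world axes, zero at the start; "wrist_torque": the same for the moment, N m; "opening": finger opening in m; "finger_force": force on a finger pad.
Only numpy, scipy, OpenCV 4.12 (cv2) and the standard library are available. Lean on these libraries where they do the work, as an engineer would, in place of code of your own. Each camera call takes 0.05 s, during which the arm holds its last target. There are 200 camera calls.

### The job

The drop of resin on the rim of the freshly lacquered ukulele body has to set while the body is kept rocking, so that it cannot run: start the body rocking with the ball knob of the stand's lever, some 25 to 30 degrees to each side and never against the stops, and let it swing freely. With the curing torch from its dock pointing straight down, keep the lens about 20 mm above the moving drop and over its middle, following it without a break for six seconds while the swing is still 17 degrees or more to each side; nothing may ever touch the lacquered body. Finish with the torch still in the gripper, held up well clear of the body, and leave everything else on the bench where it stands.

Things in the scene. Friction and masses are not known exactly. Their poses are not given: they have to be found in the camera images.
- stand: the fixed finishing stand: two aluminium rails 450 mm long joined by two A-shaped uprights, 160 mm high, with bearings. Origin on the table under its middle; its y axis runs along the rocking axis (horizontal), x across it. The uprights stand at y = -195 and +195 mm, the lever side is +y.
- axis (a point): the middle of the stand's rocking axis, 140 mm above the table; axes as the stand's. The turning part (spindles, clamps, 170 mm steel index plate, lever, trim weight and the clamped ukulele body) has an inertia of 0.0078 kg m2 about it, an imbalance of 0.0032 kg m (bottom-heavy) and bearing damping of 0.0003 N m s
- cradle (a joint): rocking angle (rad) of the turning part about the stand's +y: 0 is the upright rest position, positive tips the top towards the stand's +x; stops at -0.9 and +0.9. Let go, it swings by itself about 0 like a slow scale: period nominally 3.15 s (the body's hidden mass shifts it by some 5 percent), shrinking by a third in about 20 s. It turns at a touch
- knob (a point): centre of the black ball knob, 32 mm diameter, at the top end of the flat lever (18 mm wide across, 6 mm thick along the axis); 135 mm above the axis and at y = +231 mm of the stand, so 275 mm above the table at rest. It may be gripped from above, fingers closing along the stand's y, drawn along its arc and let go, or pushed
- ukulele: the wet-lacquered ukulele body, 310 mm long along the axis, 72 mm deep, clamped on edge in the cradle; round lower part of radius 112 mm centred at y = -43 mm of the stand, upper part of radius 83 mm at y = +72 mm. Origin on the axis, in the middle; turns with the cradle. Not to be touched by anything
- drop (a point): top of the drop of amber resin, 20 mm across and 4 mm high, in the middle of a bare sanded patch (46 x 34 mm) on the top of the rim; 116 mm from the axis at y = -43 mm of the stand, 256 mm above the table at rest. Its z axis points out of the rim, away from the axis; x across the rim, in the direction of swing
- torch: loose pen-shaped curing torch, about 80 g, 110 mm long, standing lens down in the dock: lens head 26 mm diameter and 22 mm long, then an aluminium barrel 20 mm diameter, tail cap 21.6 mm over the last 14 mm. Origin in the middle of the lens face, z along the barrel to the tail (up). Grip it by the barrel, 70 to 80 mm above the lens
- lens (a point): middle of the torch's lens face (the torch's origin)
- dock: fixed charging dock, 75 x 85 x 34 mm, with a round pocket 30 mm wide and 22 mm deep in its middle; the pocket's floor is 12 mm above the table, so the standing torch's tail is at 122 mm. Origin in the middle of its underside
- spray_can: an aerosol can, 53 mm across, 170 mm tall, standing; not part of the job. Origin in the middle of its underside
- glue_bottle: a white glue bottle, 52 mm across, 140 mm tall, standing; not part of the job. Origin in the middle of its underside
- resin_bottle: a small amber bottle, 32 mm across, 75 mm tall, standing; not part of the job. Origin in the middle of its underside
- polish_tin: a low round tin of polish, 76 mm across, 45 mm tall; not part of the job. Origin in the middle of its underside
- sanding_block: a cork sanding block, 110 x 60 x 28 mm, lying; not part of the job. Origin in the middle of its underside
- screwdriver: a screwdriver with a yellow handle, lying; not part of the job. Origin in the middle of its underside
- fret_hammer: a small hammer with a wooden handle, lying; not part of the job. Origin in the middle of its underside
There are look-alikes about, which are no part of the job. What is shaped like the torch but blue or turquoise is not meant.

How it is judged:
By the outcome, as a careful person would: the job done as asked, in the order asked, and still so for the second after the job is handed in, while the arm keeps its last pose, push and grip.
It also fails if it takes over 61 s, if anything falls off the work surface, if the arm or the gripper's body presses on something with over 40 N, if the wrist force passes 120 N, or if a joint passes its speed limit or range.

## Working session

There is one attempt and no reset: what is moved stays moved. The work goes in short steps, Python scripts to look and compute and a tool call to move; the robot and the scene stay as the last step left them, time stands still between calls to the robot, and variables do not carry over. Pictures are saved under pics/ and viewed, at most 10 in all, crops included, and the job is handed in when it is done.

Besides the shell and the picture viewer there is one more tool, called after ">>>" by a JSON object that holds its "method" and its "body". play_rows: Moves the arm, as the interface text tells. Its arguments: {"type":"object","properties":{"delta_pos":{"type":"array","items":{"type":"array","items":{"type":"number"}}},"angular":{"type":"array","items":{"type":"array","items":{"type":"number"}}},"hand":{"type":"array","items":{"type":"number"}}},"required":["delta_pos","angular","hand"]}

```bash
mkdir -p pics; python3 - <<'E'
from rig import manip
import cv2,numpy as np
s=manip.sense();print({k:np.round(v,3).tolist() for k,v in s.items()})
for n in("scene","top"):
    p=manip.snapshot(n);cv2.imwrite(f"pics/{n}0.png",p["pixels"][:,:,::-1]);print(n,p["intrinsics"].round(1).tolist(),p["T"].round(4).tolist())
    np.savez(f"{n}0.npz",**p)
E
```

```text
{'t': 0.0, 'qpos': [-1.275, 0.126, -0.041, 1.405, 0.0, 1.571], 'joint_vel': [0.002, 0.0, 0.001, 0.0, 0.0, 0.001], 'joint_torque': [-0.0, -43.592, 35.292, 0.017, 0.0, 0.0], 'ee_pos': [0.153, -0.502, 0.404], 'tcp_rot': [-0.001, 0.989, 0.147, -0.0], 'ft_force': [-0.001, -0.12, 0.211], 'wrist_torque': [-0.003, 0.013, -0.009], 'finger_force': 0.0, 'opening': 0.085}
scene [[436.0, 0.0, 277.4], [0.0, 436.0, 206.7], [0.0, 0.0, 1.0]] [[0.2154, 0.7092, -0.6713, 1.347], [0.9764, -0.1451, 0.16, -0.2076], [0.0161, -0.6899, -0.7237, 1.0198], [0.0, 0.0, 0.0, 1.0]]
top [[493.1, 0.0, 281.1], [0.0, 493.1, 204.9], [0.0, 0.0, 1.0]] [[0.0138, -0.9922, 0.1239, 0.3837], [-0.9999, -0.0135, 0.0027, -0.0292], [-0.001, -0.1239, -0.9923, 1.5109], [0.0, 0.0, 0.0, 1.0]]
```

View pics/scene0.png

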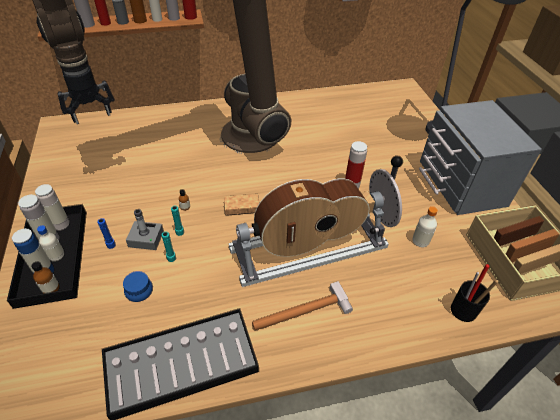

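View pics/top0.png

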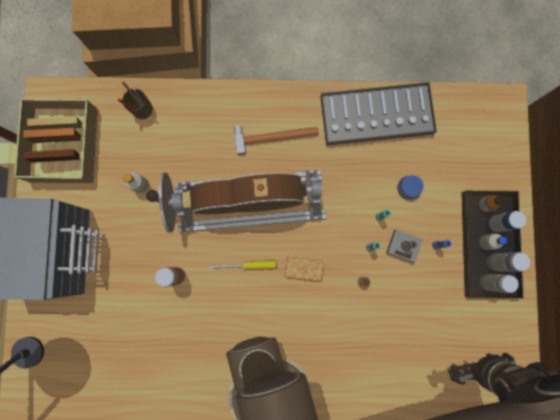

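Scene picture: the grey torch stands in the dock at scene (141,222) and top (407,245). The drop is at scene (298,189) and top (261,187); the knob is at scene (397,161) and top (153,196). What could be taken for the torch: turquoise at scene (177,220) and (169,247), blue at (106,233); by the description I choose the grey one in the dock. Next is a close crop to check.

```bash
python3 - <<'E'
import cv2,numpy as np
S=cv2.imread("pics/scene0.png");T=cv2.imread("pics/top0.png")
def c(I,u,v,h=25,z=266):return cv2.resize(I[v-h:v+h,u-h:u+h],(z,z),interpolation=cv2.INTER_NEAREST)
a=np.hstack([c(S,142,228),c(S,298,189),c(S,397,170)]);b=np.hstack([c(T,405,245),c(T,261,187),c(T,153,190)])
cv2.imwrite("pics/crop1.png",np.vstack([a,b]))
E
```

```text
(no output)
```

View pics/crop1.png

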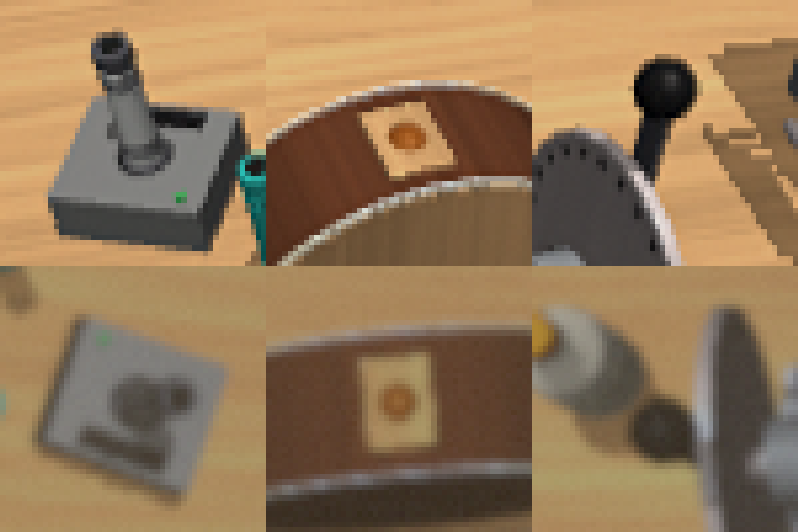

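The crop confirms the grey torch with a dark tail cap in the dock: tail at scene (138,210) and top (414,245). It also shows the drop at scene (299,190) and top (261,188), and the knob at scene (397,162) and top (153,195). Next I triangulate.

```bash
cat > h.py <<'E'
import numpy as np,cv2
def ray(d,uv):
    r=d["T"][:3,:3]@np.linalg.inv(d["intrinsics"])@np.array([uv[0],uv[1],1.]);return d["T"][:3,3],r/np.linalg.norm(r)
def plane(d,uv,z):
    o,r=ray(d,uv);return o+r*(z-o[2])/r[2]
def tri(rs):
    A=0;b=0
    for o,r in rs:
        P=np.eye(3)-np.outer(r,r);A=A+P;b=b+P@o
    x=np.linalg.solve(A,b);return x,[np.linalg.norm((np.eye(3)-np.outer(r,r))@(x-o)) for o,r in rs]
def blob(d,lo,hi,uv,h):
    u,v=uv;I=d["pixels"][v-h:v+h,u-h:u+h];m=cv2.inRange(cv2.cvtColor(I,cv2.COLOR_RGB2HSV),lo,hi)
    n,l,s,c=cv2.connectedComponentsWithStats(m)
    if n<2:return None
    k=1+np.argmax(s[1:,4]);return c[k]+[u-h,v-h],s[k].tolist()
E
python3 - <<'E'
from h import *
S=np.load("scene0.npz");T=np.load("top0.npz");S=dict(S);T=dict(T)
print("drop",ds:=blob(S,(5,170,90),(18,255,255),(299,190),8),dt:=blob(T,(5,150,90),(18,255,255),(261,188),7))
print("drop hsv",cv2.cvtColor(S["pixels"][188:193,292:308],cv2.COLOR_RGB2HSV)[2].tolist(),cv2.cvtColor(T["pixels"][188:189,252:270],cv2.COLOR_RGB2HSV)[0].tolist())
print("knob",ks:=blob(S,(0,0,0),(180,255,60),(397,161),8),kt:=blob(T,(0,0,0),(180,255,75),(153,195),9))
print("drop",tri([ray(S,(299.3,189.6)),ray(T,(260.8,187.6))]))
print("knob",tri([ray(S,(397,161.9)),ray(T,(152.8,195.5))]))
print("tail",tri([ray(S,(137.7,210.1)),ray(T,(413.8,244.6))]))
if ds and dt: print("drop",tri([ray(S,ds[0]),ray(T,dt[0])]))
if ks and kt: print("knob",tri([ray(S,ks[0]),ray(T,kt[0])]))
# dock outline in top
m=cv2.inRange(cv2.cvtColor(T["pixels"],cv2.COLOR_RGB2HSV),(0,0,60),(180,60,190))[222:270,382:428]
n,l,s,c=cv2.connectedComponentsWithStats(m);k=1+np.argmax(s[1:,4])
q=cv2.minAreaRect(np.argwhere(l==k)[:,::-1].astype(np.float32)+[382,222]);print(s[k],q)
print([plane(T,p,.034).round(4).tolist() for p in cv2.boxPoints(q)],plane(T,q[0],.034))
E
```

```text
drop (array([298.89285714, 189.17857143]), [5, 5, 7, 5, 28]) (array([260.2173913 , 186.91304348]), [4, 4, 6, 5, 23])
drop hsv [[15, 130, 114], [16, 123, 214], [16, 122, 218], [16, 123, 215], [13, 189, 146], [13, 210, 143], [13, 202, 160], [13, 190, 176], [13, 186, 181], [13, 205, 158], [13, 195, 149], [16, 136, 190], [16, 123, 201], [15, 122, 207], [16, 124, 193], [9, 167, 99]] [[11, 135, 102], [14, 124, 109], [17, 115, 135], [17, 118, 160], [17, 124, 160], [16, 139, 145], [14, 168, 132], [14, 166, 135], [15, 163, 139], [14, 167, 139], [15, 171, 128], [15, 141, 132], [19, 119, 150], [20, 107, 165], [20, 108, 163], [18, 107, 141], [15, 126, 109], [12, 133, 98]]
knob (array([396.20909091, 161.88181818]), [2, 3, 12, 13, 110]) (array([152.13541667, 195.57291667]), [3, 4, 11, 11, 96])
drop (array([0.58576266, 0.02857677, 0.25055274]), [np.float64(0.001326145709381205), np.float64(0.001326145709381145)])
knob (array([0.55822089, 0.30088005, 0.27341838]), [np.float64(0.0012070056063956346), np.float64(0.0012070056063956097)])
tail (array([ 0.44980306, -0.39732111,  0.12400173]), [np.float64(0.0018874978688436619), np.float64(0.0018874978688436376)])
drop (array([0.58679204, 0.02859774, 0.25309065]), [np.float64(0.00011307985347860626), np.float64(0.00011307985347858507)])
knob (array([0.55744253, 0.30094658, 0.27311819]), [np.float64(0.000515581127706328), np.float64(0.0005155811277062211)])Traceback (most recent call last):
  File "<stdin>", line 14, in <module>
cv2.error: OpenCV(4.12.0) /io/opencv/modules/imgproc/src/convhull.cpp:143: error: (-215:Assertion failed) total >= 0 && (depth == CV_32F || depth == CV_32S) in function 'convexHull'
```

Measured: drop (0.587, 0.029, 0.253), knob (0.557, 0.301, 0.273) and torch tail (0.450, −0.397, 0.124). The drop–knob distance of 0.274 m matches the text, so the stand's yaw is about 6.1°. I turn the tool to that yaw first and see how joint 6 follows.

>>> {"method": "play_rows", "body": {"delta_pos": [[0, 0, -1], [0, 0, -2]], "angular": [[0, 0, 0.9], [0, 0, 1.8]], "hand": [1, 0.8]}}

```text
t: 0.3
ee_pos: [0.153, -0.5019, 0.4542]
tcp_rot: [-0.001, 0.999, 0.052, -0.0]
ft_force: [-0.0, -0.5, 0.2]
opening: 0.0739
finger_force: 0.0
```

```bash
python3 - <<'E'
from rig import manip
import numpy as np
s=manip.sense();print(s["t"],s["qpos"].round(3) if hasattr(s["qpos"],'round') else s["qpos"],s["ee_pos"],s["tcp_rot"],s["opening"])
E
```

```text
0.3 [-1.275  0.133  0.077  1.518  0.     1.763] [ 0.15298475 -0.50193964  0.45415586] [-1.44481219e-03  9.98659340e-01  5.17427720e-02 -3.48025599e-04] 0.07390184135942318
```

>>> {"method": "play_rows", "body": {"delta_pos": [[0.8, -1.25, -0.1], [1.6, -2.5, -0.2], [2.4, -3.75, -0.3], [3.2, -5, -0.4], [4, -6.25, -0.5], [4.8, -7.5, -0.6], [5.6, -8.75, -0.7], [6.4, -10, -0.8], [7.2, -11.25, -0.9], [8, -12.5, -1], [8.8, -13.75, -1.1], [9.7, -15.1, -1.2]], "angular": [[0, 0, -1.4], [0, 0, -2.8], [0, 0, -4.2], [0, 0, -5.6], [0, 0, -7], [0, 0, -8.4], [0, 0, -9.8], [0, 0, -11.2], [0, 0, -12.6], [0, 0, -14], [0, 0, -15.4], [0, 0, -16.8]], "hand": [0.8, 0.8, 0.8, 0.8, 0.8, 0.8, 0.8, 0.8, 0.8, 0.8, 0.8, 0.8]}}

```text
t: 1.5
ee_pos: [0.3538, -0.0995, 0.4847]
tcp_rot: [0.0, 0.593, 0.805, -0.0]
ft_force: [0.6, -0.2, 0.3]
opening: 0.0687
finger_force: 0.0
```

```bash
cat >> h.py <<'E'
from scipy.spatial.transform import Rotation as R
YAW=np.arctan2(0.3009-0.0286,0.5574-0.5868)-np.pi/2   # stand yaw
SX=np.array([np.cos(YAW),np.sin(YAW),0]);SY=np.array([-np.sin(YAW),np.cos(YAW),0])
def tool(s):
    q=np.array(s["tcp_rot"]);return R.from_quat([q[1],q[2],q[3],q[0]])
def todo(s,target,yawdeg):
    Rt=tool(s);G=R.from_euler("z",yawdeg,degrees=True)*R.from_euler("x",np.pi)
    d=Rt.inv().apply(np.array(target)-s["ee_pos"])/.025
    return d.round(2),(np.degrees((Rt.inv()*G).as_rotvec())/6).round(2)
E
python3 - <<'E'
from rig import manip
from h import *
s=manip.sense();print(s["t"],s["ee_pos"],np.degrees(YAW),s["qpos"],s["joint_vel"]);print(todo(s,[.5574,.3009,.51],np.degrees(YAW)+180))
E
```

```text
1.5 [ 0.35382616 -0.09947461  0.48468582] 6.162305336200854 [-2.74008139e-01 -1.56170759e-01 -1.40979157e-01  1.58600198e+00
 -1.72131889e-04  9.95453039e-01] [ 1.10437931  0.13352919  0.15749565  0.02413585  0.00217183 -0.35770714]
(array([12.88, 12.53, -1.02]), array([ -0.  ,   0.  , -13.15]))
```

>>> {"method": "play_rows", "body": {"delta_pos": [[1.1, 1.05, -0.1], [2.2, 2.1, -0.2], [3.3, 3.2, -0.3], [4.4, 4.3, -0.4], [5.5, 5.4, -0.5], [6.6, 6.4, -0.6], [7.7, 7.5, -0.7], [8.8, 8.6, -0.8], [9.9, 9.7, -0.9], [11, 10.7, -1], [12, 11.7, -1], [12.9, 12.5, -1]], "angular": [[0, 0, -1.1], [0, 0, -2.2], [0, 0, -3.3], [0, 0, -4.4], [0, 0, -5.5], [0, 0, -6.6], [0, 0, -7.7], [0, 0, -8.8], [0, 0, -9.9], [0, 0, -11], [0, 0, -12.1], [0, 0, -13.15]], "hand": [0.8, 0.8, 0.8, 0.8, 0.8, 0.8, 0.8, 0.8, 0.8, 0.8, 0.8, 0.8]}}

```text
t: 2.7
ee_pos: [0.5594, 0.3005, 0.5087]
tcp_rot: [-0.001, -0.054, 0.999, -0.0]
ft_force: [0.5, -0.7, -0.2]
opening: 0.0683
finger_force: 0.0
```

```bash
python3 - <<'E'
from rig import manip
from h import *
s=manip.sense();print(s["ee_pos"],s["qpos"]);print(todo(s,[.5574,.3009,.429],np.degrees(YAW)+180))
p=manip.snapshot("scene");cv2.imwrite("pics/s1.png",cv2.resize(p["pixels"][80:280,280:480,::-1],(600,600)))
E
```

```text
[0.55941068 0.30049736 0.50872482] [4.92934316e-01 3.85906183e-01 5.28811264e-01 1.71482993e+00
 1.82493933e-05 3.85691217e-01]
(array([0.07, 0.03, 3.19]), array([-0.  , -0.01, -0.  ]))
```

View pics/s1.png

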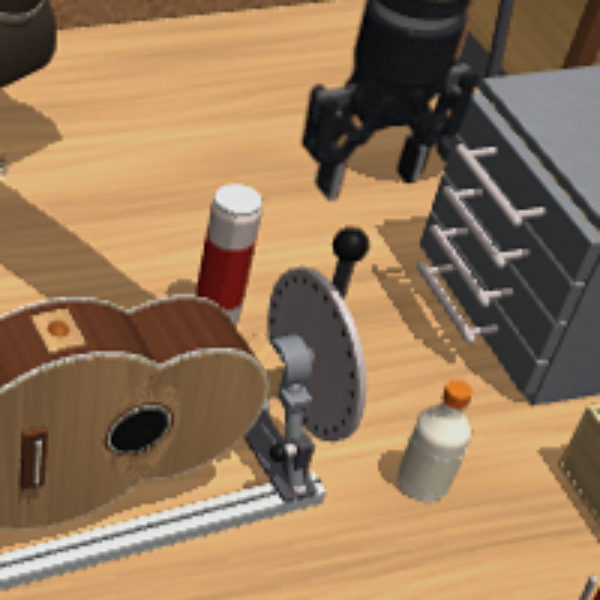

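The picture shows the gripper above the knob, which is at crop (350,245), with the fingers straddling it along the stand's y. Descending and gripping.

>>> {"method": "play_rows", "body": {"delta_pos": [[0, 0, 1], [0.05, 0, 2], [0.05, 0, 2.8], [0.05, 0, 3.3], [0.05, 0, 3.3], [0.05, 0, 3.3], [0.05, 0, 3.3], [0.05, 0, 3.3], [0.05, 0, 3.3], [0.05, 0, 3.3]], "angular": [[0, 0, 0], [0, 0, 0], [0, 0, 0], [0, 0, 0], [0, 0, 0], [0, 0, 0], [0, 0, 0], [0, 0, 0], [0, 0, 0], [0, 0, 0]], "hand": [0.8, 0.8, 0.8, 0.8, 0.6, 0.5, 0.4, 0.3, 0.2, 0.1]}}

```text
t: 3.75
ee_pos: [0.5572, 0.3007, 0.4287]
tcp_rot: [0.001, -0.052, 0.999, 0.004]
ft_force: [-1.5, 11.0, 0.5]
opening: 0.0295
finger_force: 59.1
```

>>> {"method": "play_rows", "body": {"delta_pos": [[0.19, 0, 0], [0.47, 0, 0.02], [0.8, 0, 0.06], [1.12, 0, 0.12], [1.44, 0, 0.2], [1.76, 0, 0.29], [2.07, 0, 0.41], [2.32, 0, 0.53], [2.49, 0, 0.61], [2.58, 0, 0.65], [2.58, 0, 0.65], [2.58, 0, 0.65]], "angular": [[0, 0, 0], [0, 0, 0], [0, 0, 0], [0, 0, 0], [0, 0, 0], [0, 0, 0], [0, 0, 0], [0, 0, 0], [0, 0, 0], [0, 0, 0], [0, 0, 0], [0, 0, 0]], "hand": [0.1, 0.1, 0.1, 0.1, 0.1, 0.1, 0.1, 0.1, 0.1, 0.1, 0.1, 0.1]}}

```text
t: 4.95
ee_pos: [0.4933, 0.2938, 0.4142]
tcp_rot: [0.002, -0.052, 0.999, 0.004]
ft_force: [-0.9, 8.6, 6.1]
opening: 0.029
finger_force: 61.4
```

```bash
cat >> h.py <<'E'
DROP0=np.array([.5868,.0286,.253])
def angle(d,thr=165):
    """swing angle from the drop pixel: ray cut with the vertical plane y_stand of the drop"""
    I=cv2.cvtColor(d["pixels"],cv2.COLOR_RGB2HSV)
    # project the arc and search near it
    out=None;Ti=np.linalg.inv(d["T"])
    th=np.radians(np.arange(-40,41,2));A=np.array([DROP0[0],DROP0[1],.137])
    P=A+.116*(np.sin(th)[:,None]*SX+np.cos(th)[:,None]*[0,0,1]);C=P@Ti[:3,:3].T+Ti[:3,3]
    uv=(C@d["intrinsics"].T);uv=uv[:,:2]/uv[:,2:]
    M=np.zeros(I.shape[:2],np.uint8);cv2.polylines(M,[uv.round().astype(int)],False,255,9)
    m=cv2.inRange(I,(5,thr,90),(18,255,255))&M
    # must lie on pale patch: bright surround
    pale=cv2.dilate(cv2.inRange(I,(10,60,140),(24,150,255)),np.ones((7,7)))
    n,l,s,c=cv2.connectedComponentsWithStats(m&pale)
    k=[i for i in range(1,n) if 8<=s[i,4]<=60]
    res=[]
    for i in k:
        o,r=ray(d,c[i]);p=o+r*((A-o)@SY)/(r@SY) if abs(r@SY)>.15 else None
        # nearest angle along the arc in the image (sub-pixel)
        f=np.interp
        ths=np.linspace(-.7,.7,2801);Q=A+.116*(np.sin(ths)[:,None]*SX+np.cos(ths)[:,None]*[0,0,1]);q=(Q@Ti[:3,:3].T+Ti[:3,3])@d["intrinsics"].T;q=q[:,:2]/q[:,2:]
        e=np.linalg.norm(q-c[i],axis=1);j=e.argmin();res.append((np.degrees(ths[j]).round(2),e[j].round(2),int(s[i,4]),c[i].round(1).tolist()))
    return res
E
python3 - <<'E'
from rig import manip
from h import *
s=manip.sense();print(s["ee_pos"],s["ft_force"],s["t"])
for n,t in(("scene",165),("top",145)):
    p=manip.snapshot(n);print(n,angle(p,t));np.savez(n+"1.npz",**p)
    print("rest",angle(dict(np.load(n+"0.npz")),t))
p=dict(np.load("scene1.npz"));cv2.imwrite("pics/s2.png",cv2.resize(p["pixels"][80:280,220:420,::-1],(600,600)))
E
```

```text
[0.49331511 0.29380442 0.41424427] [-0.86672533  8.64321208  6.12243965] 4.95
scene [(np.float64(-24.87), np.float64(0.08), 15, [292.1, 179.9])]
rest [(np.float64(-17.56), np.float64(1.71), 14, [292.8, 182.9]), (np.float64(-0.09), np.float64(0.03), 28, [298.9, 189.2]), (np.float64(12.98), np.float64(1.58), 12, [301.1, 197.6])]
top [(np.float64(-24.26), np.float64(0.12), 33, [261.9, 205.7])]
rest [(np.float64(-0.17), np.float64(0.03), 28, [260.2, 187.1])]
```

View pics/s2.png

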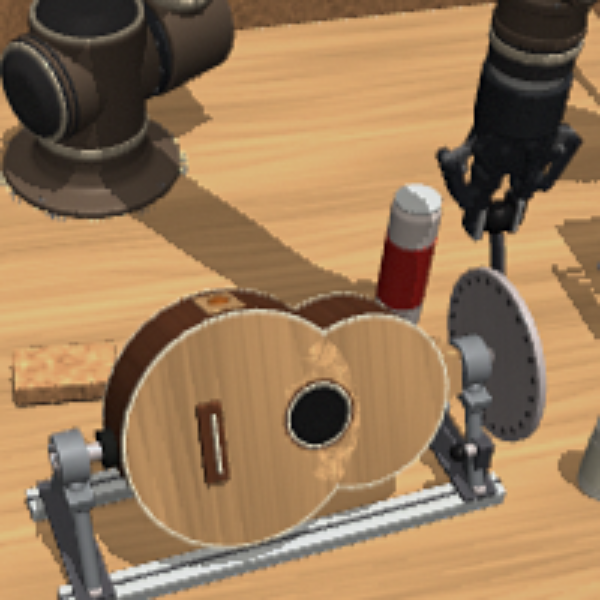

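The crop shows the knob still gripped and the body tipped back; the drop is at about crop (220,299). The drop reads −24.5° where I expected −28.4°, so I check with the patch outline.

```bash
python3 - <<'E'
from h import *
for n,w in(("scene",(-7,-9)),("top",(1,18))):
  for k in(0,1):
    d=dict(np.load(f"{n}{k}.npz"));u,v=(299,189) if n=="scene" else (260,187)
    if k:u+=w[0];v+=w[1]
    I=cv2.cvtColor(d["pixels"],cv2.COLOR_RGB2HSV)[v-16:v+17,u-16:u+17]
    m=cv2.inRange(I,(8,60,105),(26,175,255)) if n=="scene" else cv2.inRange(I,(8,60,120),(26,180,255))
    m=cv2.morphologyEx(m,cv2.MORPH_CLOSE,np.ones((5,5)));m=cv2.morphologyEx(m,cv2.MORPH_OPEN,np.ones((3,3)))
    N,l,s,c=cv2.connectedComponentsWithStats(m);i=l[16,16]
    print(n,k,s[i].tolist(),(c[i]+[u-16,v-16]).round(2), tuple(np.round(cv2.minAreaRect(np.argwhere(l==i)[:,::-1].astype(np.float32))[1],1)))
  # arc projection for reference
  Ti=np.linalg.inv(d["T"]);A=np.array([DROP0[0],DROP0[1],.139])
  for rad,nm in((.114,"patch"),(.116,"drop")):
    for t in(0,-22,-24,-26,-28,-30):
      P=A+rad*(np.sin(np.radians(t))*SX+np.cos(np.radians(t))*np.array([0,0,1]));q=d["intrinsics"]@(Ti[:3,:3]@P+Ti[:3,3]);print(nm,t,(q[:2]/q[2]).round(1),end=" ")
    print()
z=np.hstack([cv2.resize(np.load(f"{n}1.npz")["pixels"][v-20:v+20,u-20:u+20,::-1],(390,390),interpolation=0) for n,u,v in(("scene",292,182),("top",262,206))]);cv2.imwrite("pics/c3.png",z)
E
```

```text
scene 0 [0, 0, 33, 33, 750] [299.75 187.23] (np.float64(32.0), np.float64(32.0))
scene 1 [0, 0, 33, 33, 949] [292.8  179.36] (np.float64(32.0), np.float64(32.0))
patch 0 [298.9 189.2] patch -22 [293.  180.6] patch -24 [292.5 180.2] patch -26 [292.  179.7] patch -28 [291.5 179.4] patch -30 [291.1 179. ] 
drop 0 [299.  188.6] drop -22 [293.  179.9] drop -24 [292.4 179.4] drop -26 [291.9 179. ] drop -28 [291.4 178.6] drop -30 [291.  178.3] 
top 0 [0, 0, 33, 26, 425] [259.8  181.49] (np.float64(25.0), np.float64(32.0))
top 1 [0, 0, 33, 26, 382] [261.61 200.25] (np.float64(25.0), np.float64(32.0))
patch 0 [260.3 186.9] patch -22 [261.9 203.7] patch -24 [262.  205.1] patch -26 [262.2 206.6] patch -28 [262.3 208. ] patch -30 [262.5 209.4] 
drop 0 [260.2 186.8] drop -22 [261.9 203.9] drop -24 [262.  205.4] drop -26 [262.2 206.8] drop -28 [262.3 208.3] drop -30 [262.5 209.7]
```

View pics/c3.png

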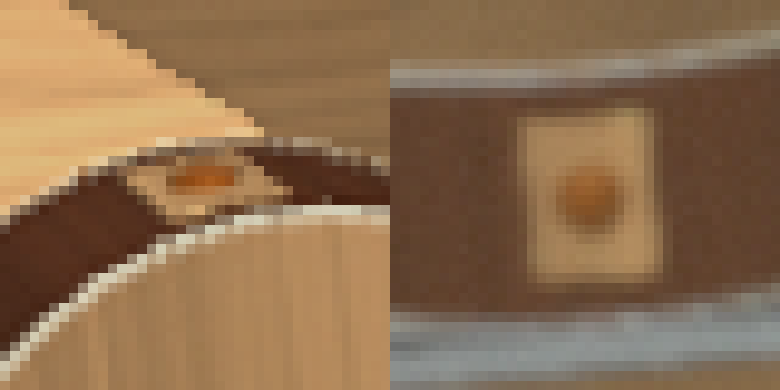

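The drop and patch centres agree on about −24.5° (top view, row 205.7). I take one close look at the knob in the fingers before releasing.

```bash
python3 - <<'E'
from h import *
z=np.hstack([cv2.resize(np.load(f"{n}1.npz")["pixels"][v-24:v+24,u-24:u+24,::-1],(400,400),interpolation=0) for n,u,v in(("scene",386,152),("top",155,215))])
for d in (dict(np.load("scene1.npz")),dict(np.load("top1.npz"))):
  Ti=np.linalg.inv(d["T"]);A=np.array([.5574,.3009,.139])
  for t in(-24.4,-28.4):
    for r in(.135,.10):
      P=A+r*(np.sin(np.radians(t))*SX+np.cos(np.radians(t))*np.array([0,0,1]));q=d["intrinsics"]@(Ti[:3,:3]@P+Ti[:3,3]);print(t,r,(q[:2]/q[2]).round(1))
cv2.imwrite("pics/c4.png",z)
E
```

```text
-24.4 0.135 [385.4 152.3]
-24.4 0.1 [385.7 164.4]
-28.4 0.135 [383.7 151.6]
-28.4 0.1 [384.4 163.9]
-24.4 0.135 [154.8 217.9]
-24.4 0.1 [157.6 213.6]
-28.4 0.135 [155.5 221.3]
-28.4 0.1 [158.1 216.1]
```

View pics/c4.png

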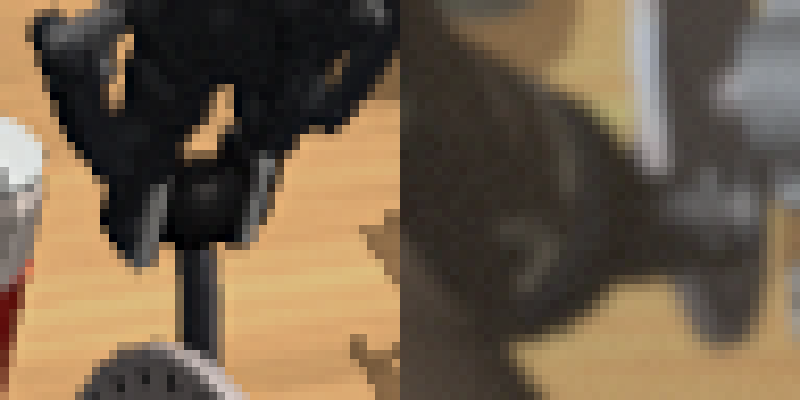

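The ball sits at scene (386,151), towards +x in the pads: it slipped about 8 mm during the draw, so −24.5° is real. Drawing on by about 3.5°.

>>> {"method": "play_rows", "body": {"delta_pos": [[0.08, 0, 0.04], [0.15, 0, 0.08], [0.22, 0, 0.12], [0.3, 0, 0.15], [0.3, 0, 0.15]], "angular": [[0, 0, 0], [0, 0, 0], [0, 0, 0], [0, 0, 0], [0, 0, 0]], "hand": [0.1, 0.1, 0.1, 0.1, 0.1]}}

```text
t: 5.55
ee_pos: [0.4858, 0.2931, 0.4101]
tcp_rot: [0.002, -0.052, 0.999, 0.004]
ft_force: [-1.5, 10.6, 4.8]
opening: 0.029
finger_force: 61.9
```

```bash
python3 - <<'E'
from rig import manip
from h import *
for n,t in(("scene",165),("top",145)):
    p=manip.snapshot(n);print(n,angle(p,t))
s=manip.sense();print(s["ee_pos"],s["opening"],s["t"])
E
```

```text
scene [(np.float64(-28.05), np.float64(0.05), 14, [291.4, 179.1])]
top [(np.float64(-27.82), np.float64(0.14), 32, [262.2, 208.3])]
[0.48592186 0.29307919 0.41016522] 0.029397724288435994 5.65
```

Both views agree at −27.9°. Releasing, lifting and heading for the dock.

>>> {"method": "play_rows", "body": {"delta_pos": [[0, 0, 0], [0, 0, 0], [0, 0, 0], [0, 0, -1.2], [0, 0, -2.8], [0, 0, -4], [0.3, -1.7, -4], [0.6, -3.4, -4], [0.9, -5.1, -4], [1.2, -6.8, -4], [1.5, -8.5, -4], [1.8, -10.2, -4]], "angular": [[0, 0, 0], [0, 0, 0], [0, 0, 0], [0, 0, 0], [0, 0, 0], [0, 0, 0], [0, 0, 0], [0, 0, 0], [0, 0, 0], [0, 0, 0], [0, 0, 0], [0, 0, 0]], "hand": [1, 1, 1, 1, 1, 1, 0.8, 0.7, 0.6, 0.6, 0.6, 0.6]}}

```text
t: 6.85
ee_pos: [0.4664, 0.0312, 0.5074]
tcp_rot: [0.0, -0.051, 0.999, -0.0]
ft_force: [0.9, -0.1, 0.9]
opening: 0.0513
finger_force: 0.0
```

```bash
cat > look.py <<'E'
from rig import manip
from h import *
import json,os,sys
L=json.load(open("log.json")) if os.path.exists("log.json") else []
for n,t in(("scene",165),("top",145)):
    if n not in (sys.argv[1:] or ["scene","top"]):continue
    t0=manip.sense()["t"];p=manip.snapshot(n);a=angle(p,t);np.savez(f"l_{n}_{t0:.2f}.npz",**p);print(n,t0,a);L.append([n,float(t0),[[float(x[0]),float(x[1]),x[2]] for x in a]])
json.dump(L,open("log.json","w"))
s=manip.sense();print(s["t"],s["ee_pos"],s["opening"])
E
python3 look.py; python3 - <<'E'
from rig import manip
from h import *
s=manip.sense();print(todo(s,[.45,-.397,.34],np.degrees(YAW)+180))
E
```

```text
scene 6.85 [(np.float64(5.19), np.float64(0.16), 30, [300.5, 192.0]), (np.float64(19.31), np.float64(0.09), 35, [304.1, 201.4]), (np.float64(33.43), np.float64(0.11), 27, [307.7, 212.0])]
top 6.9 [(np.float64(20.71), np.float64(0.28), 28, [258.7, 171.9])]
6.95 [0.46619534 0.02897616 0.50771047] 0.05075838547265412
(array([  2.28, -16.89,   6.73]), array([-0.01,  0.  , -0.11]))
```

>>> {"method": "play_rows", "body": {"delta_pos": [[0.25, -1.7, 0], [0.5, -3.4, 0], [0.7, -5.1, 0], [0.95, -6.8, 0], [1.2, -8.5, 0.5], [1.4, -10.2, 1.5], [1.6, -11.9, 2.5], [1.8, -13.6, 3.7], [2.05, -15, 5], [2.2, -16.2, 6], [2.28, -16.9, 6.7], [2.28, -16.9, 6.7]], "angular": [[0, 0, 0], [0, 0, 0], [0, 0, 0], [0, 0, 0], [0, 0, 0], [0, 0, 0], [0, 0, 0], [0, 0, 0], [0, 0, 0], [0, 0, 0], [0, 0, 0], [0, 0, 0]], "hand": [0.6, 0.6, 0.6, 0.6, 0.6, 0.6, 0.6, 0.6, 0.6, 0.6, 0.6, 0.6]}}

```text
t: 8.15
ee_pos: [0.4527, -0.3946, 0.3359]
tcp_rot: [-0.002, -0.05, 0.999, 0.002]
ft_force: [-0.3, 0.2, -0.4]
opening: 0.0512
finger_force: 0.0
```

```bash
python3 look.py; python3 - <<'E'
from rig import manip
from h import *
s=manip.sense();print(todo(s,[.45,-.397,.240],np.degrees(YAW)+180))
E
```

```text
scene 8.15 [(np.float64(-7.22), np.float64(0.05), 23, [296.9, 185.7]), (np.float64(5.19), np.float64(2.09), 10, [298.5, 193.0])]
top 8.2 [(np.float64(-9.51), np.float64(0.31), 30, [260.6, 194.4])]
8.25 [ 0.45336813 -0.39294592  0.33948959] 0.0509361705547369
(array([ 0.15, -0.15,  3.98]), array([ 0.01, -0.01, -0.06]))
```

>>> {"method": "play_rows", "body": {"delta_pos": [[0.1, -0.1, 1.2], [0.15, -0.15, 2.6], [0.15, -0.15, 3.6], [0.15, -0.15, 4], [0.15, -0.15, 4], [0.15, -0.15, 4], [0.15, -0.15, 4], [0.15, -0.15, 4], [0.15, -0.15, 4]], "angular": [[0, 0, 0], [0, 0, 0], [0, 0, 0], [0, 0, 0], [0, 0, 0], [0, 0, 0], [0, 0, 0], [0, 0, 0], [0, 0, 0]], "hand": [0.6, 0.6, 0.6, 0.5, 0.3, 0.1, 0, 0, 0]}}

```text
t: 9.15
ee_pos: [0.4504, -0.3975, 0.2414]
tcp_rot: [0.001, -0.051, 0.999, -0.001]
ft_force: [0.3, 0.8, 6.6]
opening: 0.0187
finger_force: 58.7
```

```bash
python3 look.py
```

```text
scene 9.15 [(np.float64(-19.57), np.float64(0.21), 17, [293.7, 181.0])]
top 9.2 [(np.float64(-17.45), np.float64(0.04), 32, [261.5, 200.5])]
9.25 [ 0.45042749 -0.3975287   0.2413808 ] 0.0187336205699794
```

The torch is gripped (opening 18.7 mm, force 59 N). Lifting straight up and carrying it above the drop.

>>> {"method": "play_rows", "body": {"delta_pos": [[0, 0, -1], [0, 0, -2.4], [0, 0, -4.2], [0, 0, -6], [0, 0, -7.8], [0, 0, -9.6], [-0.3, 0.6, -11], [-0.9, 2, -12], [-1.6, 3.6, -12], [-2.3, 5.2, -12], [-3, 6.8, -12], [-3.7, 8.4, -12]], "angular": [[0, 0, 0], [0, 0, 0], [0, 0, 0], [0, 0, 0], [0, 0, 0], [0, 0, 0], [0, 0, 0], [0, 0, 0], [0, 0, 0], [0, 0, 0], [0, 0, 0], [0, 0, 0]], "hand": [0, 0, 0, 0, 0, 0, 0, 0, 0, 0, 0, 0]}}

```text
t: 10.45
ee_pos: [0.5207, -0.1774, 0.54]
tcp_rot: [0.0, -0.051, 0.999, -0.0]
ft_force: [-0.2, -0.0, 0.1]
opening: 0.0183
finger_force: 58.8
```

```bash
python3 look.py; python3 - <<'E'
from rig import manip
from h import *
s=manip.sense();print(todo(s,[.5868,.0286,.541],np.degrees(YAW)+180),s["qpos"])
E
```

```text
scene 10.45 [(np.float64(10.51), np.float64(0.07), 25, [301.8, 195.4]), (np.float64(24.9), np.float64(0.01), 35, [305.6, 205.4]), (np.float64(38.99), np.float64(0.01), 20, [308.8, 216.4])]
top 10.5 [(np.float64(23.49), np.float64(0.19), 24, [258.7, 170.1])]
10.55 [ 0.52147564 -0.17486791  0.54003085] 0.018608285652869073
(array([-3.47,  7.81, -0.03]), array([0.01, 0.01, 0.  ])) [-3.23868128e-01  2.20643677e-01  3.75348932e-01  1.72523230e+00
  1.43741856e-03 -4.31504459e-01]
```

>>> {"method": "play_rows", "body": {"delta_pos": [[-0.7, 1.6, 0], [-1.4, 3.2, 0], [-2.1, 4.8, 0], [-2.8, 6.3, 0], [-3.3, 7.4, 0], [-3.47, 7.8, 0], [-3.47, 7.8, 0], [-3.47, 7.8, 0]], "angular": [[0, 0, 0], [0, 0, 0], [0, 0, 0], [0, 0, 0], [0, 0, 0], [0, 0, 0], [0, 0, 0], [0, 0, 0]], "hand": [0, 0, 0, 0, 0, 0, 0, 0]}}

```text
t: 11.35
ee_pos: [0.5869, 0.023, 0.5398]
tcp_rot: [-0.0, -0.051, 0.999, -0.0]
ft_force: [-0.2, -0.2, -0.8]
opening: 0.0189
finger_force: 59.1
```

```bash
python3 look.py; python3 - <<'E'
from h import *
import glob
f=sorted(glob.glob("l_scene_11*.npz"))[-1];g=sorted(glob.glob("l_top_11*.npz"))[-1];print(f,g)
a=np.load(f)["pixels"][110:230,240:360,::-1];b=np.load(g)["pixels"][130:250,200:320,::-1]
cv2.imwrite("pics/c5.png",np.hstack([cv2.resize(x,(400,400),interpolation=0) for x in(a,b)]))
E
```

```text
scene 11.35 [(np.float64(-9.94), np.float64(0.09), 23, [296.1, 184.6])]
top 11.4 []
11.45 [0.58665545 0.02247967 0.54002846] 0.01849419459889121
l_scene_11.35.npz l_top_11.40.npz
```

View pics/c5.png

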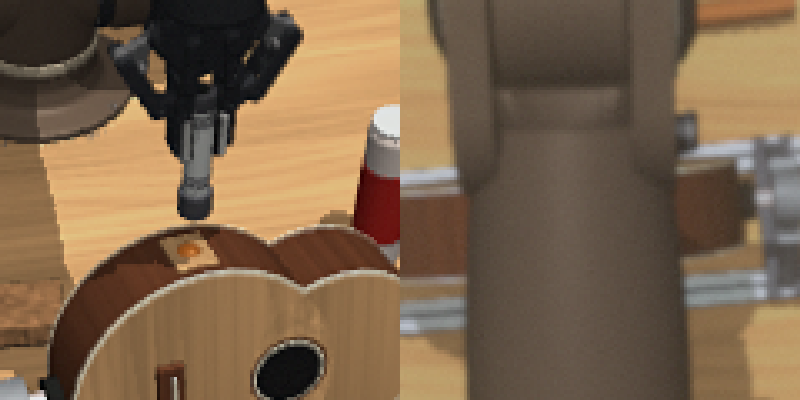

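The torch hangs vertically; its lens is at about crop (196,206), i.e. scene (298,172), above the patch at crop (190,252). The top view is blocked by the arm, so I take a burst of scene pictures to fit the swing.

```bash
cat > fit.py <<'E'
from h import *
import json
from scipy.optimize import least_squares
def model(p,t):return p[0]*np.exp(-.0203*(t-5.75))*np.cos(p[1]*(t-10)+p[2])+p[3]
def fit():
    L=json.load(open("log.json"));p=np.array([-27.5,2.0,0,0.]);p[2]=-2.0*(8.79-10)
    best=None
    for w in np.linspace(1.9,2.12,12):
        p0=np.array([-27.5,w,-w*(8.79-10),0.])
        for it in range(6):
            T,Y=[],[]
            for n,t,c in L:
                c=[x for x in c if x[1]<.6]
                if not c:continue
                y=min((x[0] for x in c),key=lambda y:abs(y-model(p0,t)))
                if abs(y-model(p0,t))<8:T.append(t);Y.append(y)
            T=np.array(T);Y=np.array(Y);p0=least_squares(lambda q:model(q,T)-Y,p0,loss="soft_l1").x
        r=model(p0,T)-Y;k=(len(T),-np.sum(np.abs(r)))
        if best is None or k>best[0]:best=(k,p0,T,r)
    return best
if __name__=="__main__":
    k,p,T,r=fit();print(k,p,"period",2*np.pi/p[1],"amp now",p[0]*np.exp(-.0203*(T[-1]-5.75)));print(np.c_[T,r].round(2).tolist())
E
python3 - <<'E'
from rig import manip
from h import *
import json
L=json.load(open("log.json"))
for i in range(24):
    t=float(manip.sense()["t"]);p=manip.snapshot("scene");np.savez(f"b_{t:.2f}.npz",**p)
    L.append(["scene",t,[[float(x[0]),float(x[1]),x[2]] for x in angle(p,165)]])
json.dump(L,open("log.json","w"))
s=manip.sense();print(s["t"],s["ee_pos"])
Ti=np.linalg.inv(p["T"]);q=p["intrinsics"]@(Ti[:3,:3]@(s["ee_pos"]-[0,0,.2294])+Ti[:3,3]);print("lens proj",q[:2]/q[2])
E
python3 fit.py
```

```text
12.65 [0.587012   0.02392019 0.53970793]
lens proj [298.31822736 172.59317663]
(16, np.float64(-6.983220721997708)) [-27.58900845   2.01012418   2.4184513   -0.1220585 ] period 3.125769719581549 amp now -24.007407985539164
[[6.85, -0.1], [6.9, 0.27], [8.15, 0.08], [8.2, -0.13], [9.15, -0.08], [9.2, -0.4], [10.45, -0.36], [10.5, 0.45], [11.35, -0.22], [11.45, -0.44], [11.9, 1.22], [11.95, 1.26], [12.2, -1.72], [12.5, 0.22], [12.55, 0.0], [12.6, -0.04]]
```

The fit is good: period 3.126 s, amplitude 24° now, residuals around 0.3°. I plan the approach row by row and check the lens offset in the burst frames.

```bash
cat > plan.py <<'E'
from rig import manip
from fit import *
import sys
# plan.py n cx cy cz mode : cx,cy,cz = commanded TCP now
OFF=np.array(json.load(open("off.json")))   # correction of TCP over the drop (world)
n=int(sys.argv[1]);c=np.array([float(x) for x in sys.argv[2:5]]);mode=sys.argv[5]
s=manip.sense();k,p,T,r=fit();t=s["t"]+.1*np.arange(1,n+1)
th=np.radians(model(p,t)-p[3])
G=np.array([.5868,.0286,.14])+.116*(np.sin(th)[:,None]*SX+np.cos(th)[:,None]*np.array([0,0,1.]))+[0,0,.020+.2294]+OFF
if mode=="in":
    f=lambda a,b:(lambda u:u*u*(3-2*u))(np.clip((np.arange(1,n+1)-a)/(b-a),0,1))
    G=np.c_[c[:2]+(G-c)[:,:2]*f(0,8)[:,None],c[2]+(G-c)[:,2]*f(2,n)]
AX=np.array([-SX,SY,[0,0,-1.]])
D=((G-c)@AX.T/.025).round(2)
print("t",s["t"],"sense",s["ee_pos"].round(4),"yaw",np.degrees(2*np.arctan2(s["tcp_rot"][2],s["tcp_rot"][1])).round(2));print("theta",np.degrees(th).round(1).tolist());print(D.tolist())
print("next cmd",(c+.025*D[-1]@AX).round(4).tolist(),"amp end",abs(p[0])*np.exp(-.0203*(t[-1]-5.75)))
E
echo "[0,0,0]">off.json
python3 - <<'E'
from h import *
import glob
d=dict(np.load(sorted(glob.glob("b_*"))[0]));Ti=np.linalg.inv(d["T"])
def pr(P):
    q=d["intrinsics"]@(Ti[:3,:3]@P+Ti[:3,3]);return (q[:2]/q[2]).round(2)
L=np.array([.5870,.0235,.3103]);cam=d["T"][:3,3]-L;cam[2]=0;cam/=np.linalg.norm(cam);side=np.array([-cam[1],cam[0],0])
print("near edge",pr(L+.013*cam),"sides",pr(L+.013*side+[0,0,.01]),pr(L-.013*side+[0,0,.01]))
M=np.mean([cv2.cvtColor(np.load(f)["pixels"],cv2.COLOR_RGB2GRAY)[160:186,288:310] for f in sorted(glob.glob("b_*"))[:4]],0)
print("col 298",M[:,10].round().tolist());print("row 169 from 288",M[9].round().tolist());print("row 172",M[12].round().tolist())
E
python3 plan.py 12 .5870 .0239 .5397 in
```

```text
near edge [297.91 176.21] sides [303.74 169.87] [292.99 169.18]
col 298 [118.0, 119.0, 122.0, 91.0, 84.0, 76.0, 84.0, 105.0, 115.0, 93.0, 54.0, 42.0, 43.0, 43.0, 42.0, 42.0, 53.0, 41.0, 55.0, 90.0, 96.0, 88.0, 125.0, 139.0, 146.0, 130.0]
row 169 from 288 [178.0, 179.0, 179.0, 181.0, 180.0, 29.0, 35.0, 51.0, 71.0, 86.0, 93.0, 90.0, 76.0, 54.0, 46.0, 87.0, 185.0, 179.0, 180.0, 180.0, 182.0, 184.0]
row 172 [188.0, 188.0, 189.0, 193.0, 192.0, 15.0, 30.0, 37.0, 41.0, 41.0, 43.0, 44.0, 43.0, 39.0, 52.0, 140.0, 190.0, 184.0, 182.0, 182.0, 180.0, 180.0]
t 12.65 sense [0.587  0.0239 0.5397] yaw 185.85
theta [2.2, 6.9, 11.3, 15.2, 18.5, 21.1, 22.8, 23.5, 23.4, 22.2, 20.2, 17.4]
[[-0.01, 0.01, 0.0], [-0.09, 0.03, 0.0], [-0.29, 0.06, 0.04], [-0.62, 0.09, 0.16], [-1.02, 0.13, 0.35], [-1.42, 0.16, 0.59], [-1.73, 0.18, 0.87], [-1.87, 0.19, 1.14], [-1.85, 0.19, 1.37], [-1.77, 0.19, 1.54], [-1.62, 0.19, 1.61], [-1.4, 0.19, 1.58]]
next cmd [0.6213, 0.0324, 0.5002] amp end 23.405884117928306
```

>>> {"method": "play_rows", "body": {"delta_pos": [[-0.01, 0.01, 0], [-0.09, 0.03, 0], [-0.29, 0.06, 0.04], [-0.62, 0.09, 0.16], [-1.02, 0.13, 0.35], [-1.42, 0.16, 0.59], [-1.73, 0.18, 0.87], [-1.87, 0.19, 1.14], [-1.85, 0.19, 1.37], [-1.77, 0.19, 1.54], [-1.62, 0.19, 1.61], [-1.4, 0.19, 1.58]], "angular": [[0, 0, 0], [0, 0, 0], [0, 0, 0], [0, 0, 0], [0, 0, 0], [0, 0, 0], [0, 0, 0], [0, 0, 0], [0, 0, 0], [0, 0, 0], [0, 0, 0], [0, 0, 0]], "hand": [0, 0, 0, 0, 0, 0, 0, 0, 0, 0, 0, 0]}}

```text
t: 13.85
ee_pos: [0.6207, 0.0321, 0.5001]
tcp_rot: [-0.0, -0.051, 0.999, -0.0]
ft_force: [0.1, -0.2, -0.6]
opening: 0.0187
finger_force: 59.1
```

```bash
python3 plan.py 12 .6213 .0324 .5002 go
```

```text
t 13.85 sense [0.6207 0.0321 0.5001] yaw 185.84
theta [13.9, 9.8, 5.4, 0.8, -3.8, -8.3, -12.4, -16.0, -19.0, -21.1, -22.4, -22.8]
[[0.27, -0.0, -0.07], [0.59, -0.0, -0.14], [0.95, -0.0, -0.19], [1.32, -0.0, -0.21], [1.7, -0.0, -0.2], [2.06, -0.0, -0.16], [2.39, -0.0, -0.1], [2.67, -0.0, -0.03], [2.9, -0.0, 0.04], [3.06, -0.0, 0.1], [3.16, -0.0, 0.14], [3.19, -0.0, 0.16]]
next cmd [0.542, 0.0238, 0.4962] amp end 22.842605370271247
```

>>> {"method": "play_rows", "body": {"delta_pos": [[0.27, 0, -0.07], [0.59, 0, -0.14], [0.95, 0, -0.19], [1.32, 0, -0.21], [1.7, 0, -0.2], [2.06, 0, -0.16], [2.39, 0, -0.1], [2.67, 0, -0.03], [2.9, 0, 0.04], [3.06, 0, 0.1], [3.16, 0, 0.14], [3.19, 0, 0.16]], "angular": [[0, 0, 0], [0, 0, 0], [0, 0, 0], [0, 0, 0], [0, 0, 0], [0, 0, 0], [0, 0, 0], [0, 0, 0], [0, 0, 0], [0, 0, 0], [0, 0, 0], [0, 0, 0]], "hand": [0, 0, 0, 0, 0, 0, 0, 0, 0, 0, 0, 0]}}

```text
t: 15.05
ee_pos: [0.5418, 0.0241, 0.4961]
tcp_rot: [-0.0, -0.051, 0.999, 0.0]
ft_force: [-0.4, -0.4, -1.1]
opening: 0.0188
finger_force: 59.1
```

```bash
python3 look.py scene; python3 plan.py 12 .5420 .0238 .4962 go; python3 - <<'E'
from h import *
import glob
f=glob.glob("l_scene_15*.npz")[-1];a=np.load(f)["pixels"][150:210,260:340,::-1]
cv2.imwrite("pics/c6.png",cv2.resize(a,(800,600),interpolation=0))
E
```

```text
scene 15.05 [(np.float64(-22.66), np.float64(0.28), 17, [292.9, 180.1])]
15.1 [0.54194606 0.02408502 0.49604711] 0.018546831069126905
t 15.1 sense [0.5419 0.0241 0.496 ] yaw 185.85
theta [-21.7, -19.9, -17.2, -13.9, -10.1, -5.8, -1.4, 3.1, 7.5, 11.5, 15.1, 18.0]
[[-0.09, -0.0, -0.04], [-0.23, -0.0, -0.09], [-0.43, -0.0, -0.16], [-0.68, -0.0, -0.23], [-0.99, -0.0, -0.3], [-1.33, -0.0, -0.34], [-1.69, -0.0, -0.37], [-2.05, -0.0, -0.36], [-2.4, -0.0, -0.33], [-2.73, -0.0, -0.27], [-3.01, -0.0, -0.21], [-3.24, -0.0, -0.14]]
next cmd [0.6225, 0.0325, 0.4997] amp end 22.22941463045397
```

View pics/c6.png

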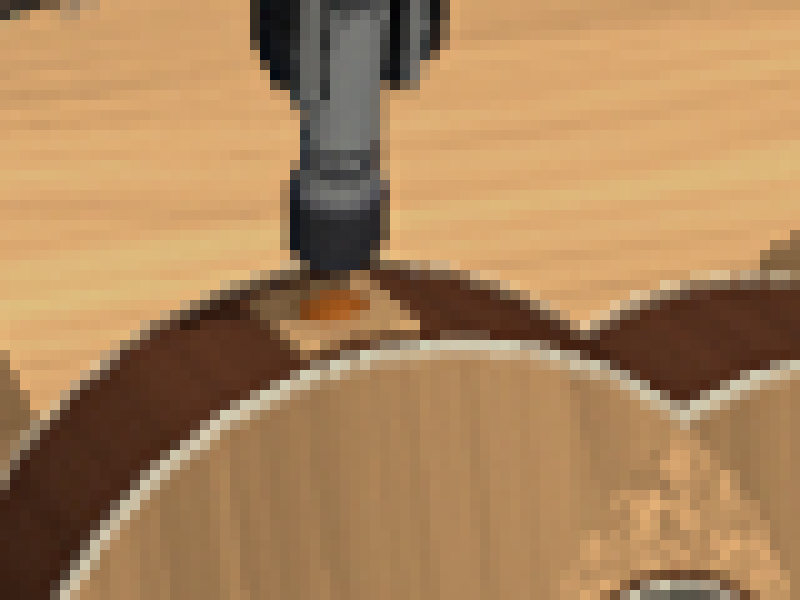

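The lens sits over the drop: head column at crop 338, drop at crop (334,305), with a clear gap. Quick numeric check of that gap, with the clock standing still.

```bash
python3 - <<'E'
from h import *
d=dict(np.load("scene0.npz"));Ti=np.linalg.inv(d["T"])
def pr(P):
    q=d["intrinsics"]@(Ti[:3,:3]@P+Ti[:3,3]);return (q[:2]/q[2]).round(2)
L=np.array([.5419,.0241,.2666]);cam=d["T"][:3,3]-L;cam[2]=0;cam/=np.linalg.norm(cam)
print("near edge",pr(L+.013*cam),"lens",pr(L),"drop z .247",pr(L-[0,0,.02]),"z .244",pr(L-[0,0,.023]))
a=np.load("l_scene_15.05.npz")["pixels"][170:184,290:298].astype(int).sum(2)//3;print(a.tolist())
E
```

```text
near edge [292.99 177.16] lens [293.18 173.75] drop z .247 [292.86 179.46] z .244 [292.81 180.31]
[[53, 81, 93, 102, 106, 100, 81, 52], [32, 46, 52, 59, 61, 58, 48, 38], [31, 38, 38, 41, 45, 43, 41, 39], [32, 37, 41, 42, 43, 44, 41, 37], [33, 39, 39, 44, 44, 41, 37, 50], [29, 36, 40, 43, 41, 41, 41, 85], [82, 34, 42, 42, 40, 39, 34, 67], [49, 29, 35, 53, 58, 106, 102, 52], [57, 82, 80, 75, 87, 135, 131, 104], [73, 83, 81, 83, 87, 98, 109, 131], [70, 79, 83, 89, 93, 84, 91, 136], [69, 78, 90, 99, 106, 114, 130, 138], [134, 132, 128, 134, 136, 138, 141, 140], [145, 146, 142, 137, 135, 108, 113, 97]]
```

>>> {"method": "play_rows", "body": {"delta_pos": [[-0.09, 0, -0.04], [-0.23, 0, -0.09], [-0.43, 0, -0.16], [-0.68, 0, -0.23], [-0.99, 0, -0.3], [-1.33, 0, -0.34], [-1.69, 0, -0.37], [-2.05, 0, -0.36], [-2.4, 0, -0.33], [-2.73, 0, -0.27], [-3.01, 0, -0.21], [-3.24, 0, -0.14]], "angular": [[0, 0, 0], [0, 0, 0], [0, 0, 0], [0, 0, 0], [0, 0, 0], [0, 0, 0], [0, 0, 0], [0, 0, 0], [0, 0, 0], [0, 0, 0], [0, 0, 0], [0, 0, 0]], "hand": [0, 0, 0, 0, 0, 0, 0, 0, 0, 0, 0, 0]}}

```text
t: 16.3
ee_pos: [0.6233, 0.0324, 0.4993]
tcp_rot: [-0.0, -0.051, 0.999, -0.0]
ft_force: [-1.0, 0.1, -1.0]
opening: 0.0187
finger_force: 59.1
```

```bash
python3 plan.py 4 .6225 .0325 .4997 go
```

```text
t 16.3 sense [0.6233 0.0324 0.4993] yaw 185.85
theta [20.2, 21.6, 22.1, 21.7]
[[-0.17, -0.0, 0.06], [-0.27, -0.0, 0.1], [-0.31, -0.0, 0.11], [-0.28, -0.0, 0.1]]
next cmd [0.6295, 0.0333, 0.4972] amp end 22.04964264567496
```

>>> {"method": "play_rows", "body": {"delta_pos": [[-0.17, 0, 0.06], [-0.27, 0, 0.1], [-0.31, 0, 0.11]], "angular": [[0, 0, 0], [0, 0, 0], [0, 0, 0]], "hand": [0, 0, 0]}}

```text
t: 16.6
ee_pos: [0.6305, 0.0332, 0.4967]
tcp_rot: [-0.0, -0.051, 0.999, 0.0]
ft_force: [0.4, -0.1, -0.3]
opening: 0.0185
finger_force: 59.1
```

```bash
python3 look.py scene; python3 - <<'E'
from h import *
# command after the 3 rows
AX=np.array([-SX,SY,[0,0,-1.]]);print((np.array([.6225,.0325,.4997])+.025*np.array([-.31,0,.11])@AX).round(4))
E
python3 plan.py 12 .6302 .0333 .4970 go; python3 fit.py | head -1
```

```text
scene 16.6 [(np.float64(22.2), np.float64(0.04), 39, [304.9, 203.4]), (np.float64(36.27), np.float64(0.06), 24, [308.3, 214.2])]
16.65 [0.63042785 0.03314082 0.49681043] 0.018988386639159822
[0.6302 0.0333 0.497 ]
t 16.65 sense [0.6304 0.0331 0.4968] yaw 185.85
theta [21.2, 19.5, 17.1, 14.0, 10.3, 6.2, 1.9, -2.5, -6.7, -10.7, -14.2, -17.1]
[[0.07, -0.0, -0.02], [0.19, -0.0, -0.07], [0.38, -0.0, -0.13], [0.63, -0.0, -0.2], [0.92, -0.0, -0.26], [1.24, -0.0, -0.31], [1.59, -0.0, -0.33], [1.95, -0.0, -0.33], [2.29, -0.0, -0.3], [2.61, -0.0, -0.26], [2.88, -0.0, -0.19], [3.11, -0.0, -0.13]]
next cmd [0.5529, 0.025, 0.5002] amp end 21.57064965935931
(18, np.float64(-7.313139777153337)) [-27.57648946   2.00997618   2.41823246  -0.08808995] period 3.125999881849112 amp now -22.125008578022754
```

>>> {"method": "play_rows", "body": {"delta_pos": [[0.07, 0, -0.02], [0.19, 0, -0.07], [0.38, 0, -0.13], [0.63, 0, -0.2], [0.92, 0, -0.26], [1.24, 0, -0.31], [1.59, 0, -0.33], [1.95, 0, -0.33], [2.29, 0, -0.3], [2.61, 0, -0.26], [2.88, 0, -0.19], [3.11, 0, -0.13]], "angular": [[0, 0, 0], [0, 0, 0], [0, 0, 0], [0, 0, 0], [0, 0, 0], [0, 0, 0], [0, 0, 0], [0, 0, 0], [0, 0, 0], [0, 0, 0], [0, 0, 0], [0, 0, 0]], "hand": [0, 0, 0, 0, 0, 0, 0, 0, 0, 0, 0, 0]}}

```text
t: 17.85
ee_pos: [0.5523, 0.0251, 0.5001]
tcp_rot: [0.0, -0.051, 0.999, -0.0]
ft_force: [-0.2, -1.1, -0.6]
opening: 0.019
finger_force: 59.1
```

```bash
python3 plan.py 3 .5529 .0250 .5002 go
```

```text
t 17.85 sense [0.5523 0.0251 0.5001] yaw 185.85
theta [-19.4, -20.8, -21.4]
[[0.17, -0.0, 0.05], [0.28, -0.0, 0.09], [0.33, -0.0, 0.11]]
next cmd [0.5447, 0.0241, 0.4974] amp end 21.43968359935979
```

>>> {"method": "play_rows", "body": {"delta_pos": [[0.17, 0, 0.05], [0.28, 0, 0.09], [0.33, 0, 0.11]], "angular": [[0, 0, 0], [0, 0, 0], [0, 0, 0]], "hand": [0, 0, 0]}}

```text
t: 18.15
ee_pos: [0.5446, 0.0244, 0.4973]
tcp_rot: [-0.0, -0.051, 0.999, -0.0]
ft_force: [-0.4, 0.3, -0.7]
opening: 0.0185
finger_force: 59.1
```

```bash
python3 look.py scene; python3 plan.py 12 .5447 .0241 .4974 go; python3 fit.py | head -1
```

```text
scene 18.15 [(np.float64(-21.57), np.float64(0.04), 16, [293.0, 180.6])]
18.2 [0.54457868 0.02432382 0.49733162] 0.018459624356075406
t 18.2 sense [0.5446 0.0243 0.4973] yaw 185.85
theta [-20.7, -19.2, -16.9, -13.9, -10.4, -6.5, -2.4, 1.9, 6.0, 9.9, 13.4, 16.3]
[[-0.05, -0.0, -0.02], [-0.17, -0.0, -0.06], [-0.34, -0.0, -0.12], [-0.58, -0.0, -0.18], [-0.85, -0.0, -0.24], [-1.17, -0.0, -0.29], [-1.5, -0.0, -0.32], [-1.84, -0.0, -0.32], [-2.18, -0.0, -0.29], [-2.49, -0.0, -0.25], [-2.77, -0.0, -0.19], [-2.99, -0.0, -0.13]]
next cmd [0.619, 0.0321, 0.5006] amp end 20.909293838432614
(19, np.float64(-7.404163570537152)) [-27.58545777   2.01005717   2.41825318  -0.09191098] period 3.1258739230892623 amp now -21.446656120298815
```

>>> {"method": "play_rows", "body": {"delta_pos": [[-0.05, 0, -0.02], [-0.17, 0, -0.06], [-0.34, 0, -0.12], [-0.58, 0, -0.18], [-0.85, 0, -0.24], [-1.17, 0, -0.29], [-1.5, 0, -0.32], [-1.84, 0, -0.32], [-2.18, 0, -0.29], [-2.49, 0, -0.25], [-2.77, 0, -0.19], [-2.99, 0, -0.13]], "angular": [[0, 0, 0], [0, 0, 0], [0, 0, 0], [0, 0, 0], [0, 0, 0], [0, 0, 0], [0, 0, 0], [0, 0, 0], [0, 0, 0], [0, 0, 0], [0, 0, 0], [0, 0, 0]], "hand": [0, 0, 0, 0, 0, 0, 0, 0, 0, 0, 0, 0]}}

```text
t: 19.4
ee_pos: [0.6198, 0.032, 0.5003]
tcp_rot: [-0.0, -0.051, 0.999, 0.0]
ft_force: [-0.0, 0.0, -0.3]
opening: 0.0184
finger_force: 59.1
```

```bash
python3 plan.py 12 .6190 .0321 .5006 go
```

```text
t 19.4 sense [0.6198 0.032  0.5003] yaw 185.85
theta [18.5, 20.0, 20.7, 20.6, 19.6, 17.8, 15.4, 12.3, 8.7, 4.9, 0.8, -3.3]
[[-0.18, -0.0, 0.05], [-0.29, -0.0, 0.09], [-0.35, -0.0, 0.11], [-0.34, -0.0, 0.1], [-0.26, -0.0, 0.08], [-0.13, -0.0, 0.03], [0.07, -0.0, -0.03], [0.31, -0.0, -0.09], [0.59, -0.0, -0.14], [0.9, -0.0, -0.18], [1.23, -0.0, -0.19], [1.56, -0.0, -0.18]]
next cmd [0.5802, 0.0279, 0.5051] amp end 20.406097258104154
```

>>> {"method": "play_rows", "body": {"delta_pos": [[-0.18, 0, 0.05], [-0.29, 0, 0.09], [-0.35, 0, 0.11], [-0.34, 0, 0.1], [-0.26, 0, 0.08], [-0.13, 0, 0.03], [0.07, 0, -0.03], [0.31, 0, -0.09], [0.59, 0, -0.14], [0.9, 0, -0.18], [1.23, 0, -0.19], [1.56, 0, -0.18]], "angular": [[0, 0, 0], [0, 0, 0], [0, 0, 0], [0, 0, 0], [0, 0, 0], [0, 0, 0], [0, 0, 0], [0, 0, 0], [0, 0, 0], [0, 0, 0], [0, 0, 0], [0, 0, 0]], "hand": [0, 0, 0, 0, 0, 0, 0, 0, 0, 0, 0, 0]}}

```text
t: 20.6
ee_pos: [0.5795, 0.0279, 0.5054]
tcp_rot: [0.0, -0.051, 0.999, -0.0]
ft_force: [0.0, -0.4, -0.6]
opening: 0.0191
finger_force: 59.1
```

```bash
python3 plan.py 12 .5802 .0279 .5051 go
```

```text
t 20.6 sense [0.5795 0.0279 0.5054] yaw 185.85
theta [-7.2, -10.9, -14.1, -16.7, -18.6, -19.7, -20.1, -19.7, -18.4, -16.5, -13.9, -10.7]
[[0.32, -0.0, 0.03], [0.61, -0.0, 0.07], [0.86, -0.0, 0.13], [1.06, -0.0, 0.18], [1.21, -0.0, 0.23], [1.3, -0.0, 0.26], [1.33, -0.0, 0.27], [1.3, -0.0, 0.26], [1.2, -0.0, 0.23], [1.05, -0.0, 0.18], [0.85, -0.0, 0.12], [0.6, -0.0, 0.07]]
next cmd [0.5653, 0.0263, 0.5034] amp end 19.915010450607372
```

>>> {"method": "play_rows", "body": {"delta_pos": [[0.32, 0, 0.03], [0.61, 0, 0.07], [0.86, 0, 0.13], [1.06, 0, 0.18], [1.21, 0, 0.23], [1.3, 0, 0.26], [1.33, 0, 0.27], [1.3, 0, 0.26], [1.2, 0, 0.23], [1.05, 0, 0.18], [0.85, 0, 0.12], [0.6, 0, 0.07]], "angular": [[0, 0, 0], [0, 0, 0], [0, 0, 0], [0, 0, 0], [0, 0, 0], [0, 0, 0], [0, 0, 0], [0, 0, 0], [0, 0, 0], [0, 0, 0], [0, 0, 0], [0, 0, 0]], "hand": [0, 0, 0, 0, 0, 0, 0, 0, 0, 0, 0, 0]}}

```text
t: 21.8
ee_pos: [0.566, 0.0265, 0.5036]
tcp_rot: [0.0, -0.051, 0.999, 0.0]
ft_force: [-0.6, -0.3, -1.2]
opening: 0.0187
finger_force: 59.1
```

```bash
python3 plan.py 12 .5653 .0263 .5034 go
```

```text
t 21.8 sense [0.566  0.0265 0.5036] yaw 185.85
theta [-7.1, -3.2, 0.7, 4.6, 8.4, 11.7, 14.6, 16.9, 18.5, 19.4, 19.4, 18.7]
[[-0.29, -0.0, -0.04], [-0.6, -0.0, -0.07], [-0.92, -0.0, -0.08], [-1.24, -0.0, -0.06], [-1.54, -0.0, -0.03], [-1.81, -0.0, 0.02], [-2.04, -0.0, 0.07], [-2.21, -0.0, 0.12], [-2.34, -0.0, 0.16], [-2.4, -0.0, 0.18], [-2.41, -0.0, 0.18], [-2.35, -0.0, 0.17]]
next cmd [0.6237, 0.0326, 0.4992] amp end 19.435741985905246
```

>>> {"method": "play_rows", "body": {"delta_pos": [[-0.29, 0, -0.04], [-0.6, 0, -0.07], [-0.92, 0, -0.08], [-1.24, 0, -0.06], [-1.54, 0, -0.03], [-1.81, 0, 0.02], [-2.04, 0, 0.07], [-2.21, 0, 0.12], [-2.34, 0, 0.16], [-2.4, 0, 0.18], [-2.41, 0, 0.18], [-2.35, 0, 0.17]], "angular": [[0, 0, 0], [0, 0, 0], [0, 0, 0], [0, 0, 0], [0, 0, 0], [0, 0, 0], [0, 0, 0], [0, 0, 0], [0, 0, 0], [0, 0, 0], [0, 0, 0], [0, 0, 0]], "hand": [0, 0, 0, 0, 0, 0, 0, 0, 0, 0, 0, 0]}}

```text
t: 23.0
ee_pos: [0.6238, 0.0325, 0.4992]
tcp_rot: [-0.0, -0.051, 0.999, -0.0]
ft_force: [-0.3, -0.2, -1.5]
opening: 0.0189
finger_force: 59.1
```

```bash
python3 plan.py 12 .6237 .0326 .4992 go
```

```text
t 23.0 sense [0.6238 0.0325 0.4992] yaw 185.85
theta [17.2, 15.1, 12.3, 9.1, 5.5, 1.7, -2.1, -5.9, -9.4, -12.5, -15.1, -17.0]
[[0.11, -0.0, -0.04], [0.28, -0.0, -0.09], [0.49, -0.0, -0.14], [0.75, -0.0, -0.19], [1.04, -0.0, -0.23], [1.34, -0.0, -0.25], [1.66, -0.0, -0.24], [1.96, -0.0, -0.22], [2.24, -0.0, -0.19], [2.49, -0.0, -0.14], [2.69, -0.0, -0.09], [2.84, -0.0, -0.04]]
next cmd [0.5531, 0.025, 0.5002] amp end 18.968007447425634
```

>>> {"method": "play_rows", "body": {"delta_pos": [[0.11, 0, -0.04], [0.28, 0, -0.09], [0.49, 0, -0.14], [0.75, 0, -0.19], [1.04, 0, -0.23], [1.34, 0, -0.25], [1.66, 0, -0.24], [1.96, 0, -0.22], [2.24, 0, -0.19], [2.49, 0, -0.14], [2.69, 0, -0.09], [2.84, 0, -0.04]], "angular": [[0, 0, 0], [0, 0, 0], [0, 0, 0], [0, 0, 0], [0, 0, 0], [0, 0, 0], [0, 0, 0], [0, 0, 0], [0, 0, 0], [0, 0, 0], [0, 0, 0], [0, 0, 0]], "hand": [0, 0, 0, 0, 0, 0, 0, 0, 0, 0, 0, 0]}}

```text
t: 24.2
ee_pos: [0.5528, 0.0252, 0.5001]
tcp_rot: [0.0, -0.051, 0.999, 0.0]
ft_force: [0.3, -0.0, -0.1]
opening: 0.0186
finger_force: 59.1
```

```bash
python3 look.py scene; python3 fit.py|head -1; python3 plan.py 6 .5531 .0250 .5002 go
```

```text
scene 24.2 [(np.float64(-18.11), np.float64(0.08), 19, [294.0, 181.5])]
24.25 [0.55243063 0.02515416 0.50009446] 0.018729299932418036
(20, np.float64(-8.80969921731796)) [-27.67663883   2.01300335   2.41894325  -0.12926739] period 3.1212989886863856 amp now -19.030704359912512
t 24.25 sense [0.5524 0.0252 0.5001] yaw 185.85
theta [-18.9, -18.9, -18.1, -16.6, -14.5, -11.7]
[[0.14, -0.0, 0.04], [0.14, -0.0, 0.04], [0.09, -0.0, 0.02], [-0.03, -0.0, -0.01], [-0.2, -0.0, -0.06], [-0.41, -0.0, -0.11]]
next cmd [0.5633, 0.0261, 0.503] amp end 18.78124365231725
```

The drop was followed for over 10 s with the swing still at 19°. Now raising the torch clear.

>>> {"method": "play_rows", "body": {"delta_pos": [[0.1, 0, -0.5], [0.2, 0, -1.5], [0.4, 0, -2.5], [0.8, 0, -3.5], [1.2, 0, -4.5], [1.6, 0, -5.3], [2, 0, -5.8], [2, 0, -6], [2, 0, -6], [2, 0, -6], [2, 0, -6], [2, 0, -6]], "angular": [[0, 0, 0], [0, 0, 0], [0, 0, 0], [0, 0, 0], [0, 0, 0], [0, 0, 0], [0, 0, 0], [0, 0, 0], [0, 0, 0], [0, 0, 0], [0, 0, 0], [0, 0, 0]], "hand": [0, 0, 0, 0, 0, 0, 0, 0, 0, 0, 0, 0]}}

```text
t: 25.45
ee_pos: [0.504, 0.0202, 0.6493]
tcp_rot: [-0.001, -0.051, 0.999, 0.0]
ft_force: [-0.6, -0.2, -1.1]
opening: 0.0184
finger_force: 59.1
```

```bash
python3 look.py scene; python3 - <<'E'
import cv2,numpy as np,glob
cv2.imwrite("pics/fin.png",np.load(sorted(glob.glob("l_scene_25*"))[-1])["pixels"][:,:,::-1])
E
```

```text
scene 25.45 [(np.float64(-4.61), np.float64(0.34), 23, [297.3, 187.0]), (np.float64(10.74), np.float64(0.07), 32, [302.0, 195.5]), (np.float64(24.29), np.float64(0.37), 22, [305.1, 205.1])]
25.5 [0.50384297 0.02016006 0.6494984 ] 0.018458834165909613
```

View pics/fin.png

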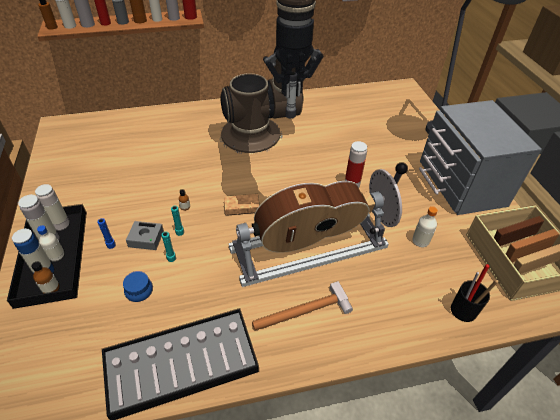

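The torch is held high at scene (291,100), about 16 cm above the body. The dock at (145,235) is empty and everything else stands where it was.

```bash
python3 -c "
from rig import manip
print(manip.sign_off())"
```

```text
the job is handed in; nothing more can be done
None
```

The job is handed in: the body was let go at about 28° and swung freely, the lens followed the drop for about 10 s at a nominal 20 mm (swing still 19° at the end), with brief holds for pictures near four swing ends and an estimated 2–3 mm lag late on, and the torch is held well clear.

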